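# Point out the odd fitting on the rack and log it

## Robot

A 7-joint arm with a two-finger parallel gripper is mounted at the origin on the work surface. World frame = base frame: x ahead of the robot, y to its left, z up, the work surface at z = 0. Lengths are in m, angles in degrees, forces in N, time in s.
With the tool pointing down it reaches from about 0.425 to 0.95 m from the base axis. Payload 16.7 kg.
Tool frame: the origin (TCP) lies between the finger pads, 19 mm behind the fingertips; this is the grasp point; z points along the fingers, y is the line along which they close (so a half turn about z gives the same grasp; the last joint's range is limited). The gripper opens to 94 mm and grips with 3 to 60 N. Pads are 16 mm wide; open, the fingers measure 119 mm over their backs; the gripper's body (75 mm by 177 mm) begins 78 mm behind the grasp point.
Start: joints at [63.57, 24.414, 4.234, 92.017, -1.954, 63.644, -3.845], TCP at [0.207, -0.642, 0.224] pointing down, gripper open.
Joint ranges: [-163.25, 163.25], [-28.42, 122.38], [-70.27, 78.77], [12.13, 141.07], [-58.53, 238.53], [9.26, 117.41], [-156.51, 156.51]. Speed limits (degrees/s): [108.29, 108.29, 136.94, 136.94, 172.46, 172.46, 172.46].

## Interface

Orientations are given as [roll, pitch, yaw] about the fixed x, y, z axes, in that order (R = Rz(yaw) Ry(pitch) Rx(roll)).
In Python, from cell import manip, camera, camera_model gives the robot as it stands. The module is installed in compiled form; this text tells all that it offers.
- The arm moves only by the shell command python3 -m creep 'ROWS' [FORCE]. ROWS is JSON, a list of rows, each an object with "slide": the shift along the tool's x, y, z each as a share of 0.025 m, from -1 to 1, a list of three; "angular": the turn, a rotation vector about the tool's x, y, z each as a share of 0.12 rad, from -1 to 1, a list of three; "grip": the closure, from -1 (fully open) to 1 (shut). A call has 1 to 20 rows; each row shifts and turns the commanded pose from where the row before left it, along the tool's axes as they then stand; what a row does not reach is not made up. A row lasts 1/10 s, in which the tool goes at most 50 mm and 8.59 degrees, less where a joint would pass 70% of its speed; a pose out of reach is approached as far as the arm can. A call with a number of a shift or a turn outside -1 to 1 is refused whole. A call with a gripper value outside its range is refused whole. The fingers move at their own pace and stop on an object; FORCE is the grip in N (left out, the last holds). Time passes only in rows, so rows that do not move let the fingers close. It gives the time, the measured TCP pose, the force, the opening and the grip force at its end, in the units of the state.
- manip.get_obs(): the state, without advancing time (a new reading comes with each control period).
- camera(name): name is "scene" or "top"; returns the picture (384x512x3 uint8, red, green, blue); there is no depth.
- camera_model(name): a dict with "mtx" (3x3 intrinsics, pixels), "dist_coeffs" ([k1, k2, p1, p2, k3] as OpenCV has them; the pictures are not rectified), "R" (3x3) and "t" (3): a world point X has camera coordinates R X + t. Camera axes: x right, y down, z forward; pixel columns grow to the right and rows downward; lengths in m; the calibration is good to about 2 mm. A picture is of the moment at which its call begins. camera_model takes no time and is no camera call.
- manip.close_job(): hands the job in; it is judged then, once.
The state is a dict: "t": time; "joints": joint angles; "qvel": joint speeds; "joint_torque": joint torques, N m; "position": TCP position; "tcp_rot": TCP orientation; "ft_force": force on the tool from outside, world axes, zero at the start; "torque": the same for the moment, N m; "finger_gap": finger opening in m; "finger_force": force on a finger pad.
Only numpy, scipy, OpenCV 4.12 (cv2) and the standard library are available. Lean on these libraries where they do the work, as an engineer would, in place of code of your own. Each camera call takes 0.05 s, during which the arm holds its last target. There are 200 camera calls.

## Task

One tall fitting has got in among the short ones on the orange rack. Point it out to the overhead camera: with the gripper pointing down, hold the fingertips one or two centimetres above the middle of its top for a good two seconds, without touching it and without pointing at any other fitting; then press the large button on the grey logging box fully down and let it come up again. Leave everything else alone, the small button and the other tall fitting standing off the rack included, and move or lift nothing.

Things in the scene. Friction and masses are not known exactly. Their poses are not given: they have to be found in the camera images.
- tall: the one tall fitting that stands on the rack among the short ones: turned steel, 64 mm high: flange 32 mm across below, waist 24 mm across, collar 30 mm across and 12 mm high at the top; loose, stands on its flange; origin at the centre of its underside
- tall_top (a point): centre of the top face of the tall fitting on the rack, 64 mm above its underside (109 mm above the table); z is up
- log (a joint): travel of the large round button: 0 up, 0.006 m fully down; sprung, takes about 5 N to push right down and comes up again by itself
- log_top (a point): centre of the top face of the large round white button (38 mm across) on the logging box, 62 mm above the table when up; it stands 10 mm proud of a fixed black collar 54 mm across and 12 mm high; it is pressed straight down (-z); the only other button on the box is much smaller
- undo (a joint): travel of the small round white button (16 mm across) on the same box, 80 mm from the large one centre to centre: 0 up, 0.004 m down; not to be pressed
- logbox: the logging box: fixed grey box 110 x 150 mm, 40 mm high, with a small dark display and the two buttons on its flat top; it stands to the right or to the left of the rack, the blue bin on the other side. Origin at the centre of its underside; along its own y axis the large button lies 38 mm to +y and the small one 42 mm to -y, both 12 mm to -x
- rack: the rack: fixed orange board 180 x 235 mm on four short steel legs, top 45 mm above the table, 3 rows of 4 dark holes 55 mm apart, six of them covered by fittings (one tall, five short); origin on the table under its centre, z up, its long side along y
- spare: a second tall fitting, like the one on the rack, but standing on the table in front of the rack, on the robot's side: turned steel, 64 mm high: flange 32 mm across below, waist 24 mm across, collar 30 mm across and 12 mm high at the top; origin at the centre of its underside. Not the one meant; to be left alone
- spare_top (a point): centre of the top face of that second tall fitting, off the rack
- short1: a short fitting standing on the rack: turned steel, 26 mm high, flange 32 mm across and 10 mm high below, 25 mm across above; origin at the centre of its underside. To be left alone
- short2: a short fitting standing on the rack: turned steel, 26 mm high, flange 32 mm across and 10 mm high below, 25 mm across above; origin at the centre of its underside. To be left alone
- short3: a short fitting standing on the rack: turned steel, 26 mm high, flange 32 mm across and 10 mm high below, 25 mm across above; origin at the centre of its underside. To be left alone
- short4: a short fitting standing on the rack: turned steel, 26 mm high, flange 32 mm across and 10 mm high below, 25 mm across above; origin at the centre of its underside. To be left alone
- short5: a short fitting standing on the rack: turned steel, 26 mm high, flange 32 mm across and 10 mm high below, 25 mm across above; origin at the centre of its underside. To be left alone
- short1_top (a point): centre of the top face of that short fitting (71 mm above the table)
- short2_top (a point): centre of the top face of that short fitting (71 mm above the table)
- short3_top (a point): centre of the top face of that short fitting (71 mm above the table)
- short4_top (a point): centre of the top face of that short fitting (71 mm above the table)
- short5_top (a point): centre of the top face of that short fitting (71 mm above the table)
- cap1: a loose red plastic ring on the table beside the rack, 36 mm across, 12 mm high; origin under its centre. Bystander
- cap2: another such red ring, at the rack's other side. Bystander
- driver: a screwdriver lying on the table beyond the rack, along world y; origin under its middle. Bystander
- carton: a small closed cardboard carton 80 x 60 mm, 50 mm high, on the table at the left; origin under its centre. Bystander
- bin: a fixed open blue bin 160 x 150 mm, 75 mm high, with steel fittings in it; origin under its centre. Bystander
Not all that is in view belongs to the job. What is shaped like the tall but brown or turquoise is not meant.

How it is judged (in metres and radians):
On the way, in this order (a step that is already met when the one before it is completed fails the run):
1. for 1.8 s the TCP stays within 15 mm of the axis of the tall fitting on the rack, 15 to 65 mm above its top, tool within 45 degrees of straight down (horizontal distance between the grasp point and tall_top below 0.015 m and z of the grasp point in the frame of tall_top between 0.015 and 0.065 m and angle between the grasp point's own z axis and vertical above 2.35 rad), for 1.8 s.
2. the fingers press the large button at least 4.5 mm down (value of joint log above 0.0045 m and contact force between the fingers and logbox above 0.5 N), for 0.05 s.
3. the large button is let up again (value of joint log below 0.0015 m), for 0.1 s.
At the end, for the whole second after the job is handed in: The large button has been pressed after the pointing and is up again (under 1.5 mm down), the small one is unpressed, all seven fittings listed stand upright, and no fitting or loose bystander is more than 8 mm from where it started (value of joint log below 0.0015 m and value of joint undo below 0.001 m and distance of each of tall, short1, short2, short3, short4, short5, spare, cap1, cap2, driver, carton from where it was at the start of the episode below 0.008 m and angle between each of tall, short1, short2, short3, short4, short5, spare's own z axis and vertical below 0.1 rad and linear speed of tall below 0.01 m/s); the robot touches nothing.
It fails at once if a fitting is touched by the robot (contact force between any of the fingers, the arm and tall above 0.3 N or contact force between any of the fingers, the arm and short1 above 0.3 N or contact force between any of the fingers, the arm and short2 above 0.3 N or contact force between any of the fingers, the arm and short3 above 0.3 N or contact force between any of the fingers, the arm and short4 above 0.3 N or contact force between any of the fingers, the arm and short5 above 0.3 N or contact force between any of the fingers, the arm and spare above 0.3 N).
It fails at once if another fitting is pointed at (TCP within 12 mm of its axis and less than 45 mm above its top) ((horizontal distance between the grasp point and short1_top below 0.012 m and z of the grasp point in the frame of short1_top between 0 and 0.045 m) or (horizontal distance between the grasp point and short2_top below 0.012 m and z of the grasp point in the frame of short2_top between 0 and 0.045 m) or (horizontal distance between the grasp point and short3_top below 0.012 m and z of the grasp point in the frame of short3_top between 0 and 0.045 m) or (horizontal distance between the grasp point and short4_top below 0.012 m and z of the grasp point in the frame of short4_top between 0 and 0.045 m) or (horizontal distance between the grasp point and short5_top below 0.012 m and z of the grasp point in the frame of short5_top between 0 and 0.045 m) or (horizontal distance between the grasp point and spare_top below 0.012 m and z of the grasp point in the frame of spare_top between 0 and 0.045 m)).
It fails at once if the small button is pressed (value of joint undo above 0.0015 m).
It fails at once if the rack, the bin or a bystander is touched with more than 1 N (contact force between any of the fingers, the arm and rack above 1 N or contact force between any of the fingers, the arm and bin above 1 N or contact force between any of the fingers, the arm and cap1 above 1 N or contact force between any of the fingers, the arm and cap2 above 1 N or contact force between any of the fingers, the arm and driver above 1 N or contact force between any of the fingers, the arm and carton above 1 N).
It fails at once if a fitting or bystander is moved more than 8 mm or lifted (distance of any of tall, short1, short2, short3, short4, short5, spare, cap1, cap2, driver, carton from where it was at the start of the episode above 0.008 m).
It also fails if it takes over 40 s, if anything falls off the work surface, if the arm or the gripper's body presses on something with over 40 N, if the wrist force passes 120 N, or if a joint passes its speed limit or range.

## Working session

There is one attempt and no reset: what is moved stays moved. The work goes in short steps, Python scripts to look and compute and a shell command to move; the robot and the scene stay as the last step left them, time stands still between calls to the robot, and variables do not carry over. Pictures are saved under pics/ and viewed, at most 10 in all, crops included, and the job is handed in when it is done.

```bash
mkdir -p pics; python3 - <<'E'
from cell import manip,camera,camera_model
import cv2,numpy as np
for n in("scene","top"):
    cv2.imwrite(f"pics/{n}0.png",cv2.resize(camera(n),(800,600),interpolation=cv2.INTER_CUBIC)[:,:,::-1])
    m=camera_model(n);print(n,np.round(m["mtx"],1).tolist(),m["dist_coeffs"],"C",-np.array(m["R"]).T@m["t"])
o=manip.get_obs();print(o["t"],o["position"],o["tcp_rot"],o["finger_gap"])
E
```

```text
scene [[461.3, 0.0, 250.1], [0.0, 461.3, 192.5], [0.0, 0.0, 1.0]] [-0.07068764  0.          0.          0.          0.        ] C [ 1.03164112 -0.75221631  0.80696188]
top [[438.6, 0.0, 254.6], [0.0, 438.6, 189.8], [0.0, 0.0, 1.0]] [-0.06821642  0.          0.          0.          0.        ] C [0.4105045  0.02099351 1.11346253]
0.1 [ 0.2069274  -0.64208315  0.2236434 ] [-1.79932278e+02  5.33301332e-03  1.78633565e+01] 0.09431386284490799
```

View pics/scene0.png

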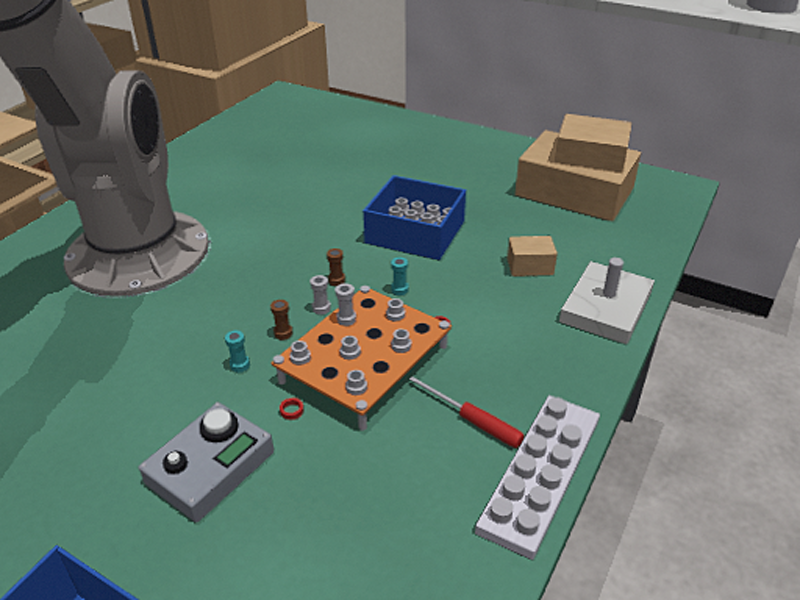

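View pics/top0.png

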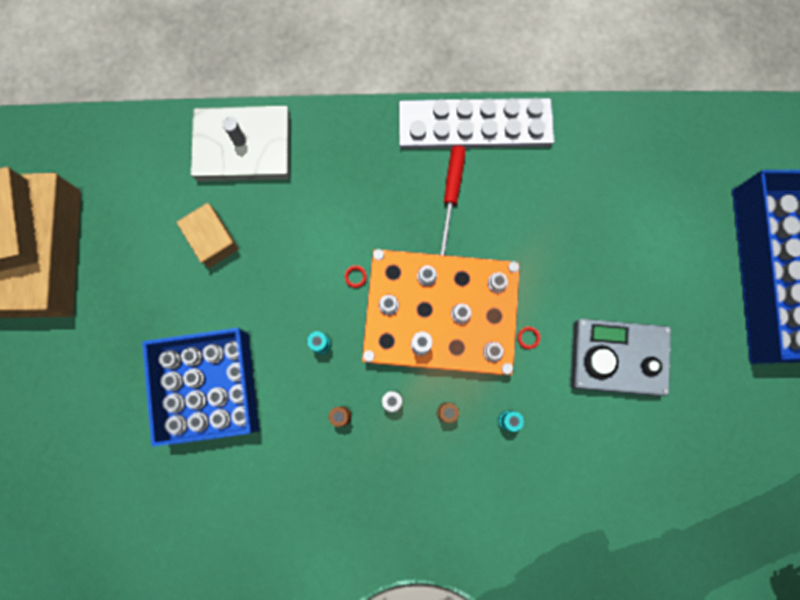

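The scene and top views agree. The tall fitting is in the near row, second from the left: top ≈(422,342), scene ≈(345,288). The spare is at top ≈(392,402). On the logging box, the large button is at top ≈(601,361) and the small one at (652,366).

```bash
cat > h.py <<'E'
from cell import camera_model
import cv2,numpy as np
def at(n,uv,z):
    m=camera_model(n);R=np.array(m["R"]);t=np.array(m["t"]);s=800/512
    p=(np.array(uv,float)+.5)/s-.5
    q=cv2.undistortPoints(p.reshape(1,1,2),np.array(m["mtx"]),np.array(m["dist_coeffs"])).ravel()
    d=R.T@[*q,1];C=-R.T@t
    return C+d*(z-C[2])/d[2]
E
python3 - <<'E'
from h import *
P={"tall":(422,342,.109),"spare":(392,401,.064),"big":(601,361,.062),"small":(652,366,.055),
"s1":(427,274,.071),"s2":(499,281,.071),"s3":(389,303,.071),"s4":(462,312,.071),"s5":(495,350,.071),
"c1":(378,255,.045),"c2":(514,267,.045),"c3":(369,356,.045),"c4":(507,369,.045)}
W={k:at("top",v[:2],v[2]) for k,v in P.items()}
for k in W: print(k,W[k].round(4))
print("scene tall",at("scene",(345,288.5),.109).round(4),"big",at("scene",(219,418),.062).round(4))
print("big-small",np.linalg.norm((W["big"]-W["small"])[:2]))
i=cv2.imread("pics/top0.png")
a=[cv2.resize(i[y-30:y+30,x-30:x+30],(400,400),interpolation=cv2.INTER_CUBIC) for x,y in((422,342),(601,361))]
cv2.imwrite("pics/crop.png",np.hstack(a))
E
```

```text
tall [ 0.5074 -0.0173  0.109 ]
spare [0.4229 0.0287 0.064 ]
big [ 0.4768 -0.2946  0.062 ]
small [ 0.4676 -0.3766  0.055 ]
s1 [ 0.6166 -0.0292  0.071 ]
s2 [ 0.6035 -0.1405  0.071 ]
s3 [0.5723 0.0305 0.071 ]
s4 [ 0.5561 -0.0814  0.071 ]
s5 [ 0.4966 -0.1298  0.071 ]
c1 [0.6542 0.047  0.045 ]
c2 [ 0.6305 -0.1696  0.045 ]
c3 [0.4933 0.0634 0.045 ]
c4 [ 0.4688 -0.1511  0.045 ]
scene tall [ 0.5086 -0.0125  0.109 ] big [ 0.4794 -0.2942  0.062 ]
big-small 0.08258911210089921
```

View pics/crop.png

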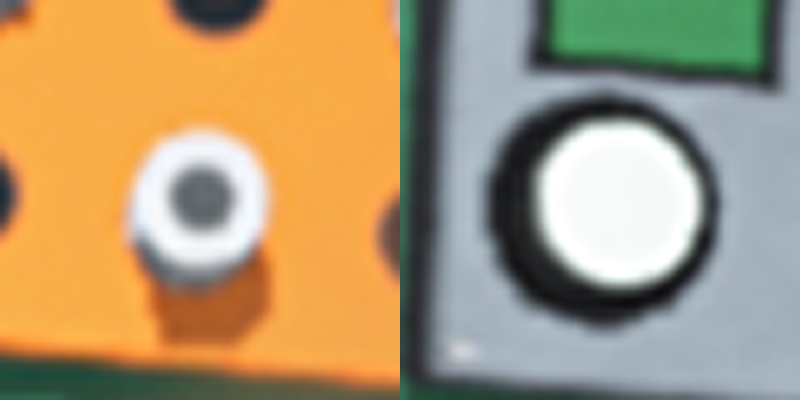

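The crops refine the two targets. The tall fitting's centre is at pixel (422.3,341.2), which fits its rack hole to within about 3 mm, giving ≈(0.509,-0.017). The large button's centre is at (604,361.5), giving ≈(0.477,-0.297). I'll travel high with the fingers closed.

```bash
python3 -m creep '[{"slide":[0.4,-0.4,0],"angular":[0,0,0],"grip":1},{"slide":[0.8,-0.84,0],"angular":[0,0,0],"grip":1},{"slide":[0.8,-0.84,0],"angular":[0,0,0],"grip":1},{"slide":[0.8,-0.84,0],"angular":[0,0,0],"grip":1},{"slide":[0.8,-0.84,0],"angular":[0,0,0],"grip":1},{"slide":[0.8,-0.84,0],"angular":[0,0,0],"grip":1},{"slide":[0.8,-0.84,0],"angular":[0,0,0],"grip":1},{"slide":[0.8,-0.84,0],"angular":[0,0,0],"grip":1},{"slide":[0.8,-0.84,0],"angular":[0,0,0],"grip":1},{"slide":[0.8,-0.84,0],"angular":[0,0,0],"grip":1},{"slide":[0.8,-0.84,0],"angular":[0,0,0],"grip":1},{"slide":[0.8,-0.84,0],"angular":[0,0,0],"grip":1},{"slide":[0.8,-0.84,0],"angular":[0,0,0],"grip":1},{"slide":[0.8,-0.84,0],"angular":[0,0,0],"grip":1},{"slide":[0.8,-0.84,0],"angular":[0,0,0],"grip":1},{"slide":[0.8,-0.84,0],"angular":[0,0,0],"grip":1},{"slide":[0.8,-0.84,0],"angular":[0,0,0],"grip":1},{"slide":[0.8,-0.84,0],"angular":[0,0,0],"grip":1},{"slide":[0.4,-0.4,0],"angular":[0,0,0],"grip":1},{"slide":[0,0,0],"angular":[0,0,0],"grip":1}]'
cat >> h.py <<'E'
def need(T):
    from cell import manip
    from scipy.spatial.transform import Rotation as Ro
    o=manip.get_obs();R=Ro.from_euler("xyz",o["tcp_rot"],degrees=True)
    print(o["t"],o["position"].round(4),o["tcp_rot"].round(1),o["finger_gap"].round(4),o["ft_force"].round(2),"need",(R.inv().apply(np.array(T)-o["position"])/.025).round(2))
E
python3 -c "
from h import *
need([.509,-.0165,.144])"
```

```text
t: 2.1
position: [0.4345, -0.1707, 0.2243]
tcp_rot: [-180.0, -0.0, 18.1]
ft_force: [0.3, -0.2, -0.1]
finger_gap: 0.0005
finger_force: 0.0Traceback (most recent call last):
  File "<string>", line 3, in <module>
    need([.509,-.0165,.144])
    ~~~~^^^^^^^^^^^^^^^^^^^^
  File "h.py", line 13, in need
    print(o["t"],o["position"].round(4),o["tcp_rot"].round(1),o["finger_gap"].round(4),o["ft_force"].round(2),"need",(R.inv().apply(np.array(T)-o["position"])/.025).round(2))
                                                              ^^^^^^^^^^^^^^^^^^^^^
AttributeError: 'float' object has no attribute 'round'
```

```bash
sed -i 's/o\["finger_gap"\].round(4)/o["finger_gap"]/' h.py; python3 -m creep '[{"slide":[0.4,-0.4,0],"angular":[0,0,0],"grip":1},{"slide":[0.8,-0.84,0],"angular":[0,0,0],"grip":1},{"slide":[0.8,-0.84,0],"angular":[0,0,0],"grip":1},{"slide":[0.8,-0.84,0],"angular":[0,0,0],"grip":1},{"slide":[0.8,-0.84,0],"angular":[0,0,0],"grip":1},{"slide":[0.7,-0.7,0],"angular":[0,0,0],"grip":1},{"slide":[0.45,-0.48,0],"angular":[0,0,0],"grip":1},{"slide":[0,0,0.4],"angular":[0,0,0],"grip":1},{"slide":[0,0,0.4],"angular":[0,0,0],"grip":1},{"slide":[0,0,0.4],"angular":[0,0,0],"grip":1},{"slide":[0,0,0],"angular":[0,0,0],"grip":1},{"slide":[0,0,0],"angular":[0,0,0],"grip":1}]'
python3 -c "
from h import *
from cell import camera
need([.509,-.0165,.144])
i=camera('scene');cv2.imwrite('pics/s1.png',cv2.resize(i[150:300,130:330],(800,600),interpolation=cv2.INTER_CUBIC)[:,:,::-1])"
```

```text
t: 3.3
position: [0.5088, -0.0199, 0.194]
tcp_rot: [-180.0, 0.0, 17.8]
ft_force: [0.3, -0.2, 0.3]
finger_gap: 0.0004
finger_force: 0.0
3.3 [ 0.5088 -0.0199  0.194 ] [-180.     0.    17.8] 0.00042048597392380826 [ 0.26 -0.21  0.3 ] need [ 0.05 -0.13  2.  ]
```

View pics/s1.png

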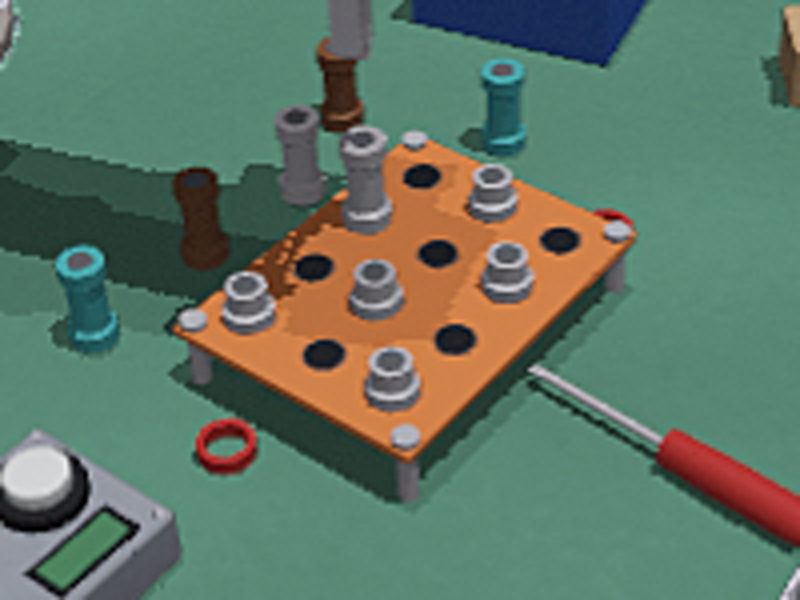

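The crop shows the fingertips at (350,55), right above the tall fitting's top at (363,138) and a few mm to the left. I'll nudge over, lower to about 15 mm above it and hold.

```bash
python3 -m creep '[{"slide":[0.06,-0.18,0.3],"angular":[0,0,0],"grip":1},{"slide":[0,0,0.4],"angular":[0,0,0],"grip":1},{"slide":[0,0,0.4],"angular":[0,0,0],"grip":1},{"slide":[0,0,0.4],"angular":[0,0,0],"grip":1},{"slide":[0,0,0.3],"angular":[0,0,0],"grip":1},{"slide":[0,0,0.2],"angular":[0,0,0],"grip":1},{"slide":[0,0,0],"angular":[0,0,0],"grip":1},{"slide":[0,0,0],"angular":[0,0,0],"grip":1},{"slide":[0,0,0],"angular":[0,0,0],"grip":1}]'
python3 -c "
from h import *
from cell import camera
need([.509,-.0165,.144])
a=[cv2.resize(camera(n)[y-50:y+50,x-33:x+33],(396,600),interpolation=cv2.INTER_CUBIC)[:,:,::-1] for n,x,y in(('scene',221,185),('top',270,219))]
cv2.imwrite('pics/s2.png',np.hstack(a))"
```

```text
t: 4.25
position: [0.5095, -0.0144, 0.1447]
tcp_rot: [180.0, -0.0, 17.9]
ft_force: [0.1, 0.7, -0.5]
finger_gap: 0.0006
finger_force: 0.0
4.25 [ 0.5095 -0.0144  0.1447] [180.   -0.   17.9] 0.0005933299620771015 [ 0.14  0.71 -0.51] need [-0.04  0.07  0.03]
```

View pics/s2.png

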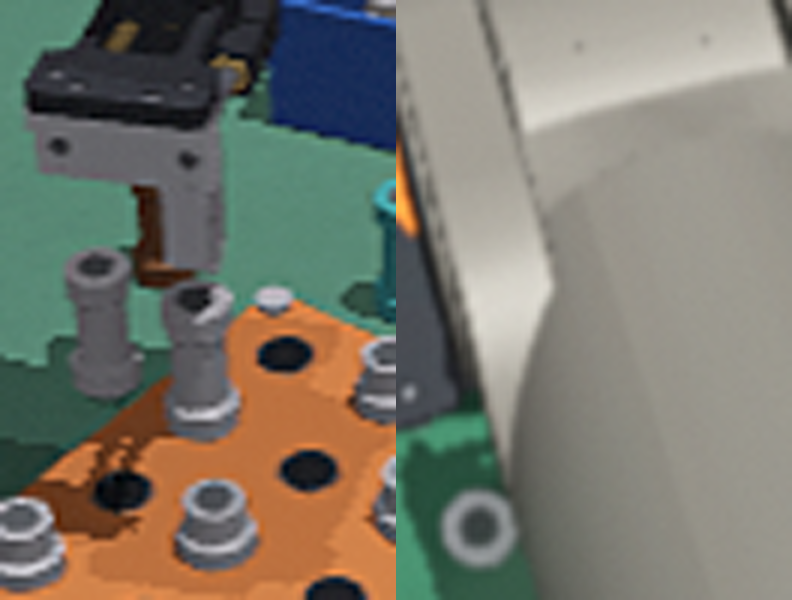

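The fingertips at (192,268) are centred just above the tall fitting's top at (198,298), with a clear gap. I'll hold here.

```bash
python3 -m creep '[{"slide":[0,0,0],"angular":[0,0,0],"grip":1},{"slide":[0,0,0],"angular":[0,0,0],"grip":1},{"slide":[0,0,0],"angular":[0,0,0],"grip":1},{"slide":[0,0,0],"angular":[0,0,0],"grip":1},{"slide":[0,0,0],"angular":[0,0,0],"grip":1},{"slide":[0,0,0],"angular":[0,0,0],"grip":1},{"slide":[0,0,0],"angular":[0,0,0],"grip":1},{"slide":[0,0,0],"angular":[0,0,0],"grip":1},{"slide":[0,0,0],"angular":[0,0,0],"grip":1},{"slide":[0,0,0],"angular":[0,0,0],"grip":1},{"slide":[0,0,0],"angular":[0,0,0],"grip":1},{"slide":[0,0,0],"angular":[0,0,0],"grip":1},{"slide":[0,0,0],"angular":[0,0,0],"grip":1},{"slide":[0,0,0],"angular":[0,0,0],"grip":1},{"slide":[0,0,0],"angular":[0,0,0],"grip":1},{"slide":[0,0,0],"angular":[0,0,0],"grip":1},{"slide":[0,0,0],"angular":[0,0,0],"grip":1},{"slide":[0,0,0],"angular":[0,0,0],"grip":1},{"slide":[0,0,0],"angular":[0,0,0],"grip":1},{"slide":[0,0,0],"angular":[0,0,0],"grip":1}]'
python3 -m creep '[{"slide":[0,0,0],"angular":[0,0,0],"grip":1},{"slide":[0,0,0],"angular":[0,0,0],"grip":1},{"slide":[0,0,0],"angular":[0,0,0],"grip":1},{"slide":[0,0,0],"angular":[0,0,0],"grip":1},{"slide":[0,0,-0.5],"angular":[0,0,0],"grip":1},{"slide":[0,0,-0.8],"angular":[0,0,0],"grip":1},{"slide":[0,0,-0.8],"angular":[0,0,0],"grip":1},{"slide":[0,0,-0.5],"angular":[0,0,0],"grip":1},{"slide":[0,0,0],"angular":[0,0,0],"grip":1},{"slide":[0,0,0],"angular":[0,0,0],"grip":1}]'
python3 -c "
from h import *
need([.477,-.297,.095])"
```

```text
t: 6.35
position: [0.5093, -0.0145, 0.1443]
tcp_rot: [-180.0, -0.0, 17.9]
ft_force: [0.0, 0.1, -0.1]
finger_gap: 0.0004
finger_force: 0.0
t: 7.35
position: [0.5092, -0.0146, 0.2092]
tcp_rot: [180.0, -0.0, 17.9]
ft_force: [0.2, -0.5, -0.3]
finger_gap: 0.0004
finger_force: 0.0
7.35 [ 0.5092 -0.0146  0.2092] [180.   -0.   17.9] 0.00042905731556243317 [ 0.22 -0.46 -0.26] need [-4.69 10.36  4.57]
```

```bash
python3 -m creep '[{"slide":[-0.18,0.4,0],"angular":[0,0,0],"grip":1},{"slide":[-0.36,0.8,0],"angular":[0,0,0],"grip":1},{"slide":[-0.36,0.8,0],"angular":[0,0,0],"grip":1},{"slide":[-0.36,0.8,0],"angular":[0,0,0],"grip":1},{"slide":[-0.36,0.8,0],"angular":[0,0,0],"grip":1},{"slide":[-0.36,0.8,0],"angular":[0,0,0],"grip":1},{"slide":[-0.36,0.8,0],"angular":[0,0,0],"grip":1},{"slide":[-0.36,0.8,0],"angular":[0,0,0],"grip":1},{"slide":[-0.36,0.8,0],"angular":[0,0,0],"grip":1},{"slide":[-0.36,0.8,0],"angular":[0,0,0],"grip":1},{"slide":[-0.36,0.8,0],"angular":[0,0,0],"grip":1},{"slide":[-0.36,0.8,0],"angular":[0,0,0],"grip":1},{"slide":[-0.36,0.8,0],"angular":[0,0,0],"grip":1},{"slide":[-0.18,0.4,0.4],"angular":[0,0,0],"grip":1},{"slide":[0,0,0.8],"angular":[0,0,0],"grip":1},{"slide":[0,0,0.8],"angular":[0,0,0],"grip":1},{"slide":[0,0,0.8],"angular":[0,0,0],"grip":1},{"slide":[0,0,0.8],"angular":[0,0,0],"grip":1},{"slide":[0,0,0.4],"angular":[0,0,0],"grip":1},{"slide":[0,0,0],"angular":[0,0,0],"grip":1}]'
python3 -c "
from h import *
from cell import camera
need([.477,-.297,.075])
i=camera('scene');cv2.imwrite('pics/s3.png',cv2.resize(i[220:340,70:230],(800,600),interpolation=cv2.INTER_CUBIC)[:,:,::-1])"
```

```text
t: 9.35
position: [0.4765, -0.2972, 0.1074]
tcp_rot: [-179.9, 0.1, 17.9]
ft_force: [-0.1, -0.1, -0.1]
finger_gap: 0.0005
finger_force: 0.0
9.35 [ 0.4765 -0.2972  0.1074] [-1.799e+02  1.000e-01  1.790e+01] 0.00047780581176356786 [-0.12 -0.11 -0.14] need [0.02 0.   1.3 ]
```

View pics/s3.png

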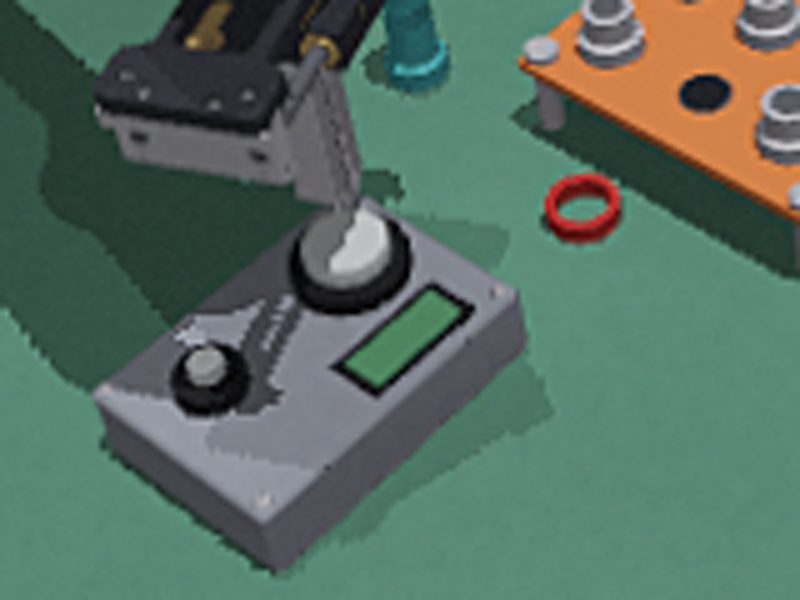

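The fingertips at (330,205) are above the large button at (346,240), and the small button at (208,365) is well clear. I'll shift about 2.5 mm and press.

```bash
python3 -m creep '[{"slide":[0.1,-0.05,0.3],"angular":[0,0,0],"grip":1},{"slide":[0,0,0.4],"angular":[0,0,0],"grip":1},{"slide":[0,0,0.3],"angular":[0,0,0],"grip":1},{"slide":[0,0,0.1],"angular":[0,0,0],"grip":1},{"slide":[0,0,0.08],"angular":[0,0,0],"grip":1},{"slide":[0,0,0.06],"angular":[0,0,0],"grip":1},{"slide":[0,0,0],"angular":[0,0,0],"grip":1},{"slide":[0,0,0],"angular":[0,0,0],"grip":1}]'
```

```text
t: 10.2
position: [0.4796, -0.2959, 0.0785]
tcp_rot: [180.0, -0.0, 17.9]
ft_force: [-2.5, 2.1, 3.7]
finger_gap: 0.0004
finger_force: 1.4
```

```bash
python3 -m creep '[{"slide":[0,0,0.08],"angular":[0,0,0],"grip":1},{"slide":[0,0,0.04],"angular":[0,0,0],"grip":1},{"slide":[0,0,0],"angular":[0,0,0],"grip":1},{"slide":[0,0,0],"angular":[0,0,0],"grip":1}]'
```

```text
t: 10.6
position: [0.4798, -0.296, 0.0754]
tcp_rot: [180.0, -0.0, 17.9]
ft_force: [-1.0, 0.0, 5.3]
finger_gap: 0.0004
finger_force: 2.3
```

```bash
python3 -m creep '[{"slide":[0,0,0.08],"angular":[0,0,0],"grip":1},{"slide":[0,0,0.04],"angular":[0,0,0],"grip":1},{"slide":[0,0,0.04],"angular":[0,0,0],"grip":1},{"slide":[0,0,0],"angular":[0,0,0],"grip":1}]'
```

```text
t: 11.0
position: [0.4802, -0.2961, 0.0741]
tcp_rot: [179.9, -0.0, 17.8]
ft_force: [-16.1, 9.4, 54.0]
finger_gap: 0.0005
finger_force: 27.2
```

The force jumped to 54 N, so the button has bottomed out. Now I'll release it and retreat.

```bash
python3 -m creep '[{"slide":[0,0,-0.3],"angular":[0,0,0],"grip":1},{"slide":[0,0,-0.5],"angular":[0,0,0],"grip":1},{"slide":[0,0,-0.8],"angular":[0,0,0],"grip":1},{"slide":[0,0,-0.8],"angular":[0,0,0],"grip":1},{"slide":[0,0,-0.8],"angular":[0,0,0],"grip":1},{"slide":[0,0,-0.8],"angular":[0,0,0],"grip":1},{"slide":[0,0,0],"angular":[0,0,0],"grip":1},{"slide":[0,0,0],"angular":[0,0,0],"grip":1},{"slide":[0,0,0],"angular":[0,0,0],"grip":1}]'
python3 -c "
from h import *
from cell import camera
i=camera('scene');cv2.imwrite('pics/s4.png',cv2.resize(i[150:350,70:337],(800,600),interpolation=cv2.INTER_CUBIC)[:,:,::-1])"
```

```text
t: 11.9
position: [0.4792, -0.2957, 0.1705]
tcp_rot: [-180.0, 0.0, 17.9]
ft_force: [-0.2, -0.3, -0.0]
finger_gap: 0.0007
finger_force: 0.0
```

View pics/s4.png

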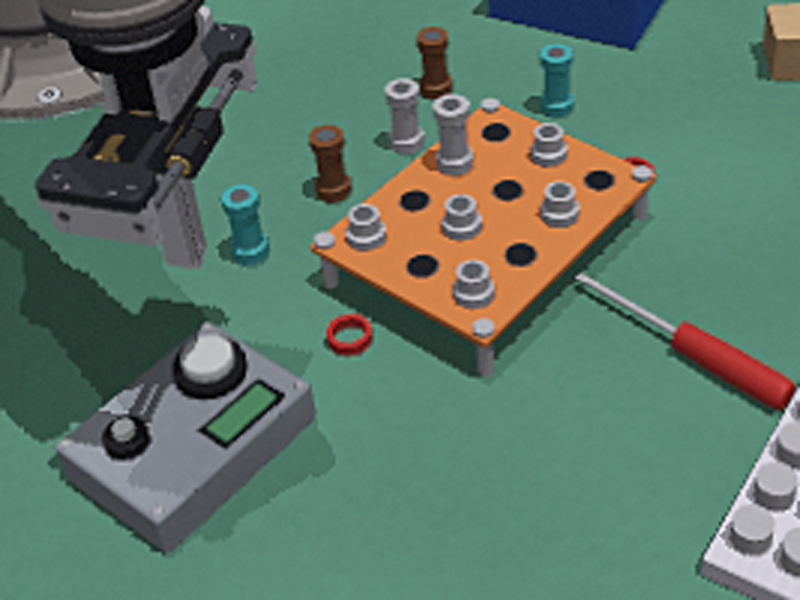

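The large button at (208,358) is up again, the arm is clear, and all fittings stand where they were.

```bash
python3 -c "
from cell import manip
print(manip.close_job())"
```

```text
the job is handed in; nothing more can be done
None
```

I held the fingertips about 16 mm above the tall fitting on the rack for over 2.5 s, then pressed the large button to its stop (the wrist force reached 54 N there) and let it come up; nothing else looked disturbed in the last picture, and the job is handed in, with no verdict returned.

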